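# Stock the stain carousel and present the violet stain

## Robot

A 6-joint arm with a two-finger parallel gripper is mounted at the origin on a cart in front of the work surface, level with it; the furniture and walls round the work are solid. World frame = base frame: x ahead of the robot, y to its left, z up, the work surface at z = 0. Lengths are in mm, angles in degrees, forces in N, time in s.
With the tool pointing down it reaches from about 300 to 850 mm from the base axis. Payload 4.2 kg.
Tool frame: the origin (TCP) lies midway between the tips of the shut fingers; the grasp point (between the pads) lies 19 mm behind it; z points along the fingers, y is the line along which they close (so a half turn about z gives the same grasp; the last joint's range is limited). The gripper opens to 91 mm and grips with 3 to 60 N. Pads are 32 mm wide; open, the fingers measure 118 mm over their backs; the gripper's body (76 mm by 178 mm) begins 60 mm behind the grasp point.
Start: joints at [-68.698, 18.312, 89.639, -0, 72.044, -1.146], TCP at [219.571, -531.446, 189.276] pointing down, gripper open.
Joint ranges: [-177.97, 177.97], [-48.28, 115.42], [12.27, 149.76], [-77.06, 257.06], [2.81, 150.46], [-146.56, 146.56]. Speed limits (degrees/s): [147.25, 147.25, 180, 180, 180, 180].

## Interface

Orientations are given as [roll, pitch, yaw] about the fixed x, y, z axes, in that order (R = Rz(yaw) Ry(pitch) Rx(roll)).
In Python, from workcell import env gives the robot as it stands.
- The arm moves only by the tool jog_arm, never from a script. Its argument "steps" is one flat list of numbers, 5 for each row, row after row: the closure, from 0 (fully open) to 1 (shut), then the shift along the tool's x, y, z in cm, then the turn about the tool's z in degrees. A call has 1 to 20 rows; each row is the pose to reach, as a shift and turn from the pose commanded when the call began, along the tool's axes at that moment; what a row does not reach only later rows make up. A row lasts 1/10 s, in which the tool goes at most 50 mm and 8.59 degrees, less where a joint would pass 70% of its speed; a pose out of reach is approached as far as the arm can. A call with a gripper value outside its range is refused whole. The fingers move at their own pace and stop on an object; "force" is the grip in N (left out, the last holds). Time passes only in rows, so rows that repeat a pose let the fingers close. It gives the time, the measured TCP pose, the force and the opening at its end, in the units of the state.
- env.state(): the state, without advancing time (a new reading comes with each control period).
- env.grab_frame(name): name is "scene" or "top" or "wrist"; returns the picture (480x640x3 uint8, red, green, blue); there is no depth.
- env.camera_params(name): a dict with "fx", "fy", "cx", "cy" (pixels), "R" (3x3) and "t" (3): a world point X has camera coordinates R X + t. Camera axes: x right, y down, z forward; pixel columns grow to the right and rows downward; lengths in mm; the calibration is good to about 2 mm. A picture is of the moment at which its call begins: read the wrist's pose just before it. camera_params takes no time and is no camera call; for the wrist camera it gives the pose at the moment of the call.
- env.job_done(): hands the job in, once; it reports no verdict.
The state is a dict: "time_s": time; "qpos": joint angles; "qvel": joint speeds; "effort": joint torques, N m; "ee_pos": TCP position; "ee_rot": TCP orientation; "force": force on the tool from outside, world axes, zero at the start; "torque": the same for the moment, N m; "gripper_width": finger opening in mm.
Only numpy, scipy, OpenCV 4.12 (cv2) and the standard library are available. Lean on these libraries where they do the work, as an engineer would, in place of code of your own. Each camera call takes 0.05 s, during which the arm holds its last target. There are 200 camera calls.

## Task

Get the stain carousel ready for the next step: take the green-handled flat spatula out of its drying stand and slide it blade first, all the way down, into the slot of the blue block on the carousel, and let go of it. Then take the carousel by its black centre handle and turn it until its violet bottle stands right at the front, in line with the yellow arrow on the foot. Finish while still gripping that handle and keeping the turntable still; keep the bottles upright in their cups and leave the other things on the bench where they are.

Things in the scene. Friction and masses are not known exactly. Their poses are not given: they have to be found in the camera images.
- spatula_handle (a point): Flat lab spatula, 140 mm long, 45 g, upright in its drying stand, blade down. Steel blade 24 x 4 mm, the lower 70 mm; green handle 22 mm wide, 10 mm thick, the upper 70 mm. This point is on the centre line in the handle, 112 mm above the blade's lower end, 28 mm below the top. Own x: width; own y: thickness (pinch along y); z: up to the handle's end. Both flat sides alike.
- spatula_tip (a point): Middle of the blade's lower end, 112 mm below spatula_handle; same axes.
- slot_mouth (a point): Middle of the slot's mouth, on top of the blue block (44 x 30 mm, 46 mm high) fixed to the turntable 80 mm from its axis; turns with it. The slot is upright, 27 mm long along own x (the turntable's radius), 6.5 mm wide along own y, 46 mm deep, with a 3 mm chamfer at the mouth. The spatula may go in either way round.
- slot_floor (a point): Middle of the slot's floor, 46 mm below slot_mouth and 30 mm above the bench; same axes. The spatula's lower end rests here when it is fully home.
- handle_grip (a point): Point in the carousel's black centre handle, an upright bar 50 mm long along own x, 12 mm thick along own y (pinch along y), 46 mm high, on a 14 mm steel post. The point lies on the turntable's axis, 20 mm below the handle's top, 189 mm above the bench. Own x and y turn with the turntable: the blue block is at x = -80 mm, the three cups at x = +80 mm and y = +-80 mm.
- front_place (a point): Fixed point 30 mm above the bench, 80 mm from the turntable's axis towards the front of the carousel's fixed dark foot, on the line of the yellow arrow (the arrow is on a black tab that sticks out to 150 mm from the axis, roughly towards the robot). When the violet bottle is at the front its axis stands over this point.
- violet_bottle_center (a point): Violet stain bottle with a white cap, 40 mm in diameter, 88 mm high, loose, standing upright in one of three grey cups (inner diameter 43 mm, 18 mm high) on the turntable, 80 mm from its axis; which cup varies (a like bottle far off by the tube rack is no part of the job). The point is at mid height, 44 mm above its underside.
- red_bottle_a_center (a point): Red stain bottle, same size, loose in another cup; point at mid height.
- red_bottle_b_center (a point): Second red stain bottle, same size, loose in the remaining cup; point at mid height.
- carousel_handle: The black centre handle itself, with its origin on the axis in the middle of its underside, 163 mm above the bench.
- turntable (a joint): Angle of the turntable (white disc, 224 mm across, its top 30 mm above the bench) in rad, 0 at the start, anticlockwise seen from above. It turns both ways about the upright axis through handle_grip for a full turn and more, with slight friction (about 0.06 N m), no spring, and stays where it is left.
- spatula: The spatula as a whole; origin at the middle of the blade's lower end.
- drying_stand: Fixed stand: dark plate 80 x 64 x 8 mm with a grey block 44 x 30 mm on it, 48 mm high in all, with a slot 26 mm x 6 mm, 40 mm deep, in which the spatula stands at the start. Origin under its centre; the slot runs along own x.
- microscope: Large fixed microscope to the left of the carousel, about 0.2 m wide and 0.5 m deep (along x) with stage and eyepieces, 0.5 m high. The arm starts to the left of it and must go round or over it.
- tally_counter: Small white tally counter, 55 x 69 x 19 mm, loose; to be left alone. Origin under its centre.
- petri_dish: Clear petri dish with lid, 60 mm in diameter, 16 mm high, loose; to be left alone. Origin under its centre.
- oil_bottle: Small brown bottle with a black cap, 23 mm in diameter, 58 mm high, loose; to be left alone. Origin under its centre.

How it is judged:
By the outcome, as a careful person would: the job done as asked, in the order asked, and still so for the second after the job is handed in, while the arm keeps its last pose, push and grip.
It also fails if it takes over 67 s, if anything falls off the work surface, if the arm or the gripper's body presses on something with over 40 N, if the wrist force passes 120 N, or if a joint passes its speed limit or range.

## Working session

There is one attempt and no reset: what is moved stays moved. The work goes in short steps, Python scripts to look and compute and a tool call to move; the robot and the scene stay as the last step left them, time stands still between calls to the robot, and variables do not carry over. Pictures are saved under pics/ and viewed, on a budget of 10 in all, crops included, one or two more only if the job needs it, and the job is handed in when it is done.

Besides the shell and the picture viewer there is one more tool, called in YAML: its name, and indented under it one key for each argument. jog_arm: Moves the arm, as the interface text tells. Its arguments: {"type":"object","properties":{"steps":{"type":"array","items":{"type":"number"}},"force":{"type":"number"}},"required":["steps"]}

```bash
mkdir -p pics; ls; python3 - <<'E'
from workcell import env
import cv2,numpy as np
print(env.state())
for n in("scene","top"):
    f=env.grab_frame(n); cv2.imwrite(f"pics/{n}0.png",f[...,::-1]); p=env.camera_params(n)
    print(n,{k:np.round(v,4).tolist() for k,v in p.items()})
E
```

```text
pics
{'time_s': 0.0, 'qpos': array([-6.86981935e+01,  1.83511936e+01,  8.97067667e+01,  1.63840939e-04,
        7.20440512e+01, -1.14832340e+00]), 'qvel': array([-0.10294096,  0.00967985,  0.04951167, -0.04904419,  0.0917959 ,
       -0.00684079]), 'effort': array([ 8.92149146e-04, -4.12455654e+01, -2.31969452e+01,  7.25299213e-02,
        4.55789943e-02, -1.59571737e-04]), 'ee_pos': array([ 219.3580462 , -530.9132168 ,  188.42236959]), 'ee_rot': array([-1.79898012e+02, -2.20011764e-03,  2.24500772e+01]), 'force': array([-0.15842504,  0.8995988 ,  0.79597482]), 'torque': array([-0.01677982, -0.02121855, -0.01660928]), 'gripper_width': 91.40841412088605}
scene {'fx': 466.5598, 'fy': 466.5598, 'cx': 314.2577, 'cy': 241.4428, 'R': [[-0.595, -0.8036, -0.0166], [-0.5957, 0.4548, -0.662], [0.5395, -0.384, -0.7493]], 't': [303.3927, 447.265, 679.6588]}
top {'fx': 509.5986, 'fy': 509.5986, 'cx': 324.4845, 'cy': 232.8223, 'R': [[0.0259, -0.9997, 0.0002], [-0.9981, -0.0259, -0.0563], [0.0563, 0.0012, -0.9984]], 't': [-60.7324, 548.54, 1254.4755]}
```

View pics/scene0.png

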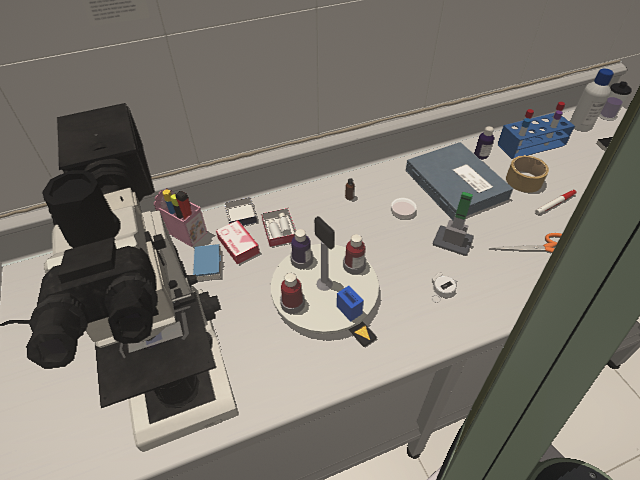

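View pics/top0.png

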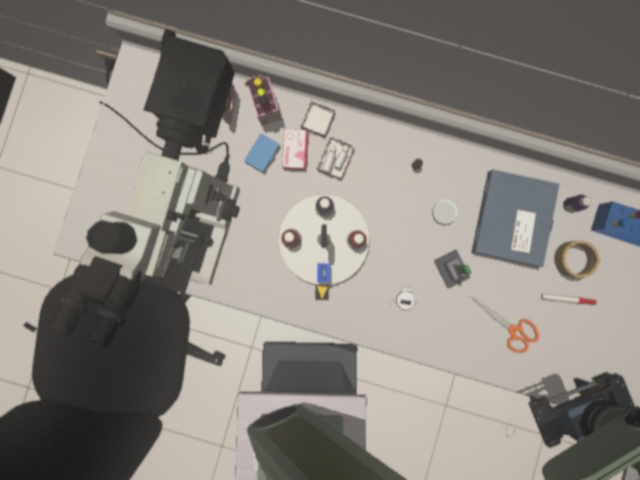

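The scene view shows the green handle at about (464,205), the stand at (455,238), the blue block at (350,303) and the violet bottle at (301,247). It also shows the arrow tab at (363,333) and the black handle at (325,233). In the top view the disc centre is about (324,240), the violet bottle is at the back (325,205), the block is in front (324,272), and the stand is at (453,268) with green at (465,270). Violet therefore needs about a half turn.

```bash
cat > h.py <<'E'
import cv2,numpy as np
from workcell import env
def ray(p,uv):
    d=np.array([(uv[0]-p['cx'])/p['fx'],(uv[1]-p['cy'])/p['fy'],1.]); R=np.array(p['R']); return -R.T@np.array(p['t']),R.T@d
def onz(p,uv,z):
    c,d=ray(p,uv); return c+d*(z-c[2])/d[2]
def proj(p,X):
    x=np.array(p['R'])@np.array(X,float)+np.array(p['t']); return np.array([p['fx']*x[0]/x[2]+p['cx'],p['fy']*x[1]/x[2]+p['cy']])
def tri(pairs):
    A=np.zeros((3,3));b=np.zeros(3)
    for p,uv in pairs:
        c,d=ray(p,uv);d/=np.linalg.norm(d);M=np.eye(3)-np.outer(d,d);A+=M;b+=M@c
    return np.linalg.solve(A,b)
def mask(img,lo,hi):
    return cv2.inRange(cv2.cvtColor(img,cv2.COLOR_RGB2HSV),np.array(lo),np.array(hi))
G=([40,90,25],[85,255,255]); B=([108,150,60],[125,255,255]); Y=([20,130,120],[35,255,255])
def blobs(m,roi=None,amin=8):
    if roi: 
        k=np.zeros_like(m);k[roi[1]:roi[3],roi[0]:roi[2]]=1;m=m*k
    n,l,s,c=cv2.connectedComponentsWithStats(m); return [(int(s[i,4]),c[i].round(1).tolist(),s[i,:4].tolist(),(l==i)) for i in range(1,n) if s[i,4]>=amin]
E
python3 - <<'E'
from h import *
im={n:cv2.imread(f"pics/{n}0.png")[...,::-1].copy() for n in("scene","top")}; P={n:env.camera_params(n) for n in im}
roi={"scene":dict(g=(430,180,490,250),b=(330,280,370,325),y=(345,315,385,350)),"top":dict(g=(430,245,485,295),b=(305,255,345,290),y=(305,280,345,302))}
for n in im:
    for k,C in(("g",G),("b",B),("y",Y)):
        for a,c,s,m in blobs(mask(im[n],*C),roi[n][k]):
            print(n,k,a,c,s, onz(P[n],c,dict(g=113,b=76,y=6)[k]).round(1))
# disc in top
hsv=cv2.cvtColor(im["top"],cv2.COLOR_RGB2HSV); print(hsv[225,300],hsv[225,250],hsv[268,445],hsv[280,455])
m=mask(im["top"],[0,0,205],[180,40,255])
for a,c,s,mm in blobs(m,(265,180,385,300),500):
    cn=max(cv2.findContours(mm.astype(np.uint8),0,1)[0],key=len); h=cv2.convexHull(cn); e=cv2.fitEllipse(h); print(a,e,onz(P["top"],e[0],30))
# black handle top z209 in top view; tri
d={}
for n,r in(("top",(312,218,336,250)),("scene",(310,212,340,252))):
    for a,c,s,mm in blobs(mask(im[n],[0,0,0],[180,255,70]),r,25): print(n,"blk",a,c,s,onz(P[n],c,200).round(1))
p=env.camera_params("wrist");s=env.state();R=np.array(p['R']);c=-R.T@np.array(p['t'])
from scipy.spatial.transform import Rotation as Ro
T=Ro.from_euler('xyz',s['ee_rot'],degrees=True).as_matrix()
print("cam in tool",T.T@(c-s['ee_pos']),(R@T).round(3),p['fx'],p['cx'],p['cy'])
E
```

```text
scene g 49 [466.2, 194.8] [461, 192, 12, 7] [ 490.8 -398.7  113. ]
scene g 84 [462.6, 205.7] [456, 199, 14, 17] [ 472.6 -366.8  113. ]
scene g 18 [459.9, 216.7] [456, 215, 9, 4] [ 453.9 -337.5  113. ]
scene b 231 [349.1, 296.9] [337, 286, 26, 22] [456. -44.  76.]
scene y 98 [362.7, 332.3] [355, 326, 15, 14] [411. -45.   6.]
top g 21 [466.9, 269.3] [465, 266, 5, 8] [ 469.2 -375.   113. ]
top y 65 [321.8, 290.1] [318, 286, 9, 11] [407.2 -43.5   6. ]
[ 23  19 220] [ 13  21 199] [ 0  6 88] [15 11 91]
4242 ((323.2021179199219, 238.3610382080078), (89.58634185791016, 90.5342788696289), 56.724300384521484) [535.37400055 -43.72222333  30.        ]
scene blk 392 [324.0, 232.4] [315, 217, 19, 32] [526.5 -38.  200. ]
cam in tool [  82.56400528    0.38965566 -196.15358003] [[-0.     1.    -0.001]
 [-0.957 -0.001 -0.29 ]
 [-0.29   0.     0.957]] 386.36543795147725 321.15525391406084 245.86930810967596
```

jog_arm:
  steps: [0, 0, 0, -4.2, 0, 0, 4.5, -0.8, -4.2, 0, 0, 9, -1.6, -4.2, 0, 0, 13.5, -2.4, -4.2, 0, 0, 18, -3.2, -4.2, 0, 0, 22.5, -4, -4.2, 0, 0, 26, -4.7, -4.2, 0, 0, 29, -5.2, -4.2, 0, 0, 29, -5.2, -4.2, 0, 0, 29, -5.2, -4.2, 0, 0, 29, -5.2, -4.2, 0]

```text
time_s: 1.2
ee_pos: [466.8, -373.1, 231.0]
ee_rot: [-180.0, 0.1, 22.4]
force: [-0.9, -0.2, 0.2]
gripper_width: 90.9
```

```bash
python3 - <<'E'
from h import *
s=env.state();p=env.camera_params("wrist");f=env.grab_frame("wrist");cv2.imwrite("pics/w1.png",f[...,::-1])
np.savez("w1.npz",**p)
print(s['time_s'],s['ee_pos'],s['ee_rot'],s['qpos'])
for a,c,b,m in blobs(mask(f,*G),None,60):
    r=cv2.minAreaRect(np.argwhere(m)[:,::-1].astype(np.float32)); print(a,c,b,r)
for z in(148,78): print(z,proj(p,[468,-373,z]))
E
```

```text
1.2 [ 466.80399575 -373.07293725  230.99942391] [-1.79975153e+02  5.23068774e-02  2.24051723e+01] [-3.97139115e+01  1.91554140e+01  8.23646667e+01 -3.53218060e-02
  7.85263446e+01  2.78879677e+01]
475 [315.5, 226.6] [309, 205, 14, 42] ((315.5, 225.5), (41.0, 13.0), 90.0)
148 [321.02408535 241.92024842]
78 [321.03731608 220.7028362 ]
```

View pics/w1.png

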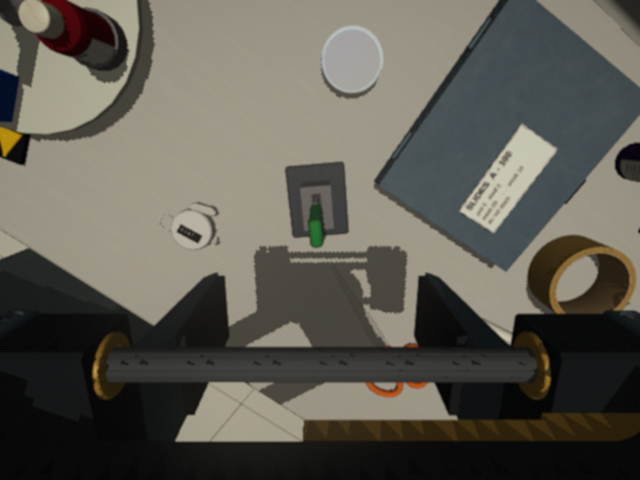

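The wrist view shows the stand plate at cols 287–348 and rows 162–237, nearly square to the image. The grey block is inside it, and the green handle's top end is near (316,235), between the fingers' planes. The slot runs close to tool x.

```bash
python3 - <<'E'
from h import *
f=cv2.imread("pics/w1.png")[...,::-1].copy(); p=dict(np.load("w1.npz"))
m=mask(f,*G)
rows=[]
for v in range(205,247):
    c=np.flatnonzero(m[v,300:335])+300
    if len(c): rows.append((v,c.min(),c.max(),f[v,c].mean(0).astype(int).tolist()))
print(rows[::3],rows[-3:])
# plate
g=f.max(2)[150:250,275:360]; sat=f.max(2).astype(int)-f.min(2)
k=((f.max(2)<112)).astype(np.uint8); 
for a,c,b,mm in blobs(k*255,(275,150,362,244),500):
    h=cv2.convexHull(np.argwhere(mm)[:,::-1].astype(np.float32)); r=cv2.minAreaRect(h); bx=cv2.boxPoints(r)
    q=cv2.approxPolyDP(h,6,True)[:,0]
    W=np.array([onz(p,u,8) for u in q])
    print(a,c,b,r); print(q.tolist(),W.round(1).tolist())
    W=np.array([onz(p,u[0],8)[:2] for u in h]).astype(np.float32); print("world",cv2.minAreaRect(W))
print(f[200,293],f[195,316],f[180,305],f[150,316])
E
```

```text
[(205, np.int64(315), np.int64(319), [36, 58, 36]), (208, np.int64(311), np.int64(319), [32, 55, 32]), (211, np.int64(311), np.int64(320), [31, 55, 31]), (214, np.int64(311), np.int64(320), [31, 55, 31]), (217, np.int64(311), np.int64(320), [31, 55, 31]), (220, np.int64(310), np.int64(320), [33, 71, 36]), (223, np.int64(309), np.int64(321), [37, 97, 44]), (226, np.int64(309), np.int64(321), [38, 100, 45]), (229, np.int64(309), np.int64(321), [38, 100, 45]), (232, np.int64(309), np.int64(321), [37, 99, 44]), (235, np.int64(309), np.int64(322), [36, 95, 43]), (238, np.int64(311), np.int64(322), [35, 97, 43]), (241, np.int64(311), np.int64(322), [36, 98, 43]), (244, np.int64(311), np.int64(321), [36, 98, 43])] [(244, np.int64(311), np.int64(321), [36, 98, 43]), (245, np.int64(312), np.int64(321), [38, 95, 44]), (246, np.int64(313), np.int64(319), [52, 92, 51])]
4249 [317.2, 200.0] [285, 162, 64, 82] ((317.4006042480469, 203.35647583007812), (79.78587341308594, 59.12471389770508), 85.03025817871094)
[[346.0, 233.0], [322.0, 243.0], [293.0, 236.0], [286.0, 167.0], [343.0, 163.0]] [[450.5, -410.5, 8.0], [429.4, -390.1, 8.0], [424.6, -356.8, 8.0], [492.9, -322.3, 8.0], [520.0, -376.9, 8.0]]
world ((468.18023681640625, -368.6945495605469), (88.5533218383789, 63.64314270019531), 27.23880958557129)
[64 64 63] [66 63 59] [64 64 62] [160 153 138]
```

```bash
cat >> h.py <<'E'
from scipy.spatial.transform import Rotation as Ro
def go(xyz,yaw):
    "needed jog (cm, deg) from the measured pose"
    s=env.state();T=Ro.from_euler('xyz',s['ee_rot'],degrees=True).as_matrix()
    d=T.T@(np.array(xyz)-s['ee_pos'])/10; print("jog cm",d.round(2),"turn",round(-((yaw-s['ee_rot'][2]+180)%360-180),2))
E
python3 - <<'E'
from h import *
p=dict(np.load("w1.npz"))
for u in((315.8,233),(315.8,219.5),(316.5,246)): print(onz(p,u,148).round(1))
q=cv2.minAreaRect(np.array([[450.5,-410.5],[424.6,-356.8],[492.9,-322.3],[520,-376.9]],np.float32));print(q)
x=onz(p,(315.8,233),148); go([x[0],x[1],101],26.4)
E
```

```text
[ 472.9 -366.7  148. ]
[ 482.5 -362.9  148. ]
[ 463.7 -371.1  148. ]
((471.8782653808594, -366.7591857910156), (77.19175720214844, 60.955482482910156), 26.396907806396484)
jog cm [ 0.83 -0.37 13.02] turn -4.03
```

jog_arm:
  steps: [0, 0.83, -0.37, 3, -4, 0, 0.83, -0.37, 7, -4, 0, 0.83, -0.37, 10.5, -4, 0, 0.83, -0.37, 13, -4, 0, 0.83, -0.37, 13, -4, 0, 0.83, -0.37, 13, -4, 0.6, 0.83, -0.37, 13, -4, 0.8, 0.83, -0.37, 13, -4, 1, 0.83, -0.37, 13, -4, 1, 0.83, -0.37, 13, -4, 1, 0.83, -0.37, 13, -4, 1, 0.83, -0.37, 13, -4, 1, 0.83, -0.37, 13, -4, 1, 0.83, -0.37, 13, -4, 1, 0.83, -0.37, 13, -4]
  force: 20

```text
time_s: 2.75
ee_pos: [474.0, -366.0, 101.2]
ee_rot: [180.0, 0.0, 26.4]
force: [-1.1, 0.0, -0.0]
gripper_width: 22.0
```

jog_arm:
  steps: [1, 0, 0, 0, 0, 1, 0, 0, 0, 0, 1, 0, 0, 0, 0]

```text
time_s: 3.05
ee_pos: [474.0, -366.1, 101.2]
ee_rot: [180.0, 0.0, 26.4]
force: [0.2, 0.2, 0.5]
gripper_width: 10.0
```

jog_arm:
  steps: [1, 0, 0, -2, 0, 1, 0, 0, -5, 0, 1, 0, 0, -9, 0, 1, 0, 0, -12, 0, 1, 0, 0, -14, 0, 1, 1.5, -3.2, -14, 5, 1, 3.2, -6.8, -14, 11, 1, 5, -10.5, -14, 17, 1, 6.8, -14.2, -14, 23, 1, 8.5, -17.8, -14, 26.4, 1, 9.6, -20, -14, 26.4, 1, 10.1, -21.3, -14, 26.4, 1, 10.1, -21.3, -14, 26.4, 1, 10.1, -21.3, -14, 26.4, 1, 10.1, -21.3, -14, 26.4]

```text
time_s: 4.55
ee_pos: [469.7, -131.5, 241.1]
ee_rot: [180.0, 0.0, -0.0]
force: [-0.3, 0.2, -0.1]
gripper_width: 10.0
```

```bash
python3 - <<'E'
from h import *
s=env.state();p=env.camera_params("wrist");f=env.grab_frame("wrist");cv2.imwrite("pics/w2.png",f[...,::-1])
np.savez("w2.npz",**p)
print(s['time_s'],s['ee_pos'],s['ee_rot'],s['qpos'],s['gripper_width'])
for k,C in(("b",B),("y",Y),("g",G)):
    for a,c,b,m in blobs(mask(f,*C),None,60): print(k,a,c,b,onz(p,c,76 if k=='b' else 6).round(1))
E
```

```text
4.55 [ 469.69835405 -131.5470003   241.14054214] [ 1.79963174e+02  3.20289900e-03 -2.35798147e-02] [-1.69700479e+01  8.61374061e+00  9.51835715e+01 -3.72362663e-02
  7.61950205e+01  7.30624137e+01] 9.985881661104035
b 1161 [231.6, 231.6] [215, 210, 34, 46] [457.6 -45.6  76. ]
y 191 [246.6, 259.6] [237, 249, 19, 24] [405.2 -44.2   6. ]
g 1723 [321.1, 307.5] [310, 261, 24, 87] [ 343.1 -132.     6. ]
```

View pics/w2.png

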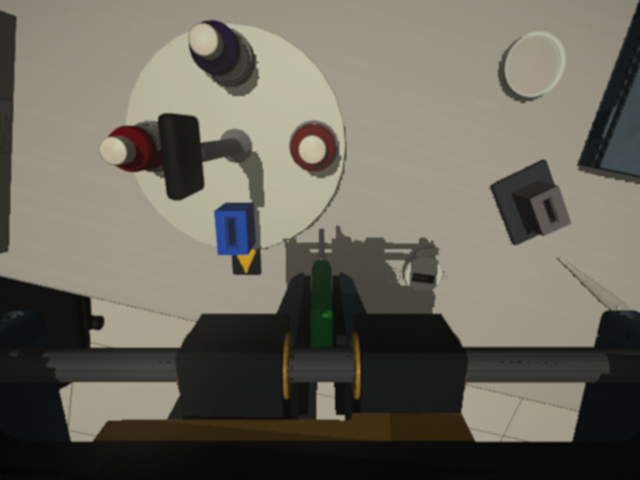

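The wrist view shows the blue block at (232,231) with a dark slot. It also shows the disc centred near (235,140), the black handle leaning at (181,157), the violet bottle cap at (206,40), and the arrow at (246,260). The held spatula hangs at col 321, with its blade's lower end near row 230.

```bash
python3 - <<'E'
from h import *
f=cv2.imread("pics/w2.png")[...,::-1].copy(); p=dict(np.load("w2.npz"))
cr=f[195:290,205:340]; cv2.imwrite("pics/w2c.png",cv2.resize(cr[...,::-1],None,fx=5.5,fy=5.5,interpolation=cv2.INTER_CUBIC))
hsv=cv2.cvtColor(f,cv2.COLOR_RGB2HSV)
# disc
d=((hsv[...,2]>178)&(hsv[...,1]<60)).astype(np.uint8)*255
for a,c,b,m in blobs(d,(110,10,360,262),6000):
    h=cv2.convexHull(np.argwhere(m)[:,::-1].astype(np.float32))[:,0]
    W=np.array([onz(p,u,30)[:2] for u in h],np.float32); print("disc",a,b,cv2.minEnclosingCircle(W),cv2.fitEllipse(W))
# block top: bright blue
b=mask(f,[105,120,20],[130,255,255]); v=hsv[...,2]
for y in range(204,256,3): print(y,v[y,212:256:2].tolist())
E
```

```text
disc 17752 [127, 24, 217, 217] ((537.2633666992188, -44.98582077026367), 109.98229217529297) ((538.6339721679688, -45.733707427978516), (215.54312133789062, 219.4683380126953), 155.1436004638672)
204 [181, 181, 181, 182, 177, 130, 87, 72, 70, 71, 70, 70, 71, 72, 71, 71, 71, 71, 71, 65, 56, 78]
207 [180, 182, 177, 131, 87, 70, 71, 70, 72, 71, 70, 71, 71, 72, 73, 71, 72, 71, 65, 56, 56, 73]
210 [178, 141, 107, 96, 95, 95, 96, 95, 96, 97, 95, 96, 96, 95, 95, 95, 93, 66, 54, 55, 54, 69]
213 [175, 152, 151, 151, 150, 151, 150, 153, 151, 151, 151, 151, 152, 151, 152, 152, 147, 77, 52, 54, 55, 69]
216 [178, 151, 149, 149, 150, 148, 137, 134, 135, 131, 134, 135, 141, 151, 150, 150, 147, 85, 52, 53, 55, 65]
219 [180, 152, 150, 149, 150, 147, 119, 109, 83, 71, 74, 97, 132, 150, 149, 151, 147, 91, 53, 53, 53, 64]
222 [180, 152, 150, 149, 149, 148, 125, 110, 75, 53, 52, 91, 133, 147, 150, 150, 147, 96, 54, 53, 54, 63]
225 [180, 155, 148, 149, 149, 149, 129, 109, 78, 53, 53, 85, 129, 148, 150, 149, 149, 107, 52, 54, 54, 60]
228 [178, 162, 151, 150, 149, 149, 134, 111, 87, 53, 53, 78, 123, 143, 15
[... 322 characters left out ...]
, 150, 150, 129, 62, 53, 53, 55]
240 [177, 176, 150, 149, 148, 150, 145, 119, 102, 62, 53, 62, 116, 138, 147, 150, 149, 135, 68, 53, 54, 55]
243 [177, 179, 150, 149, 148, 149, 146, 118, 106, 65, 57, 70, 111, 135, 148, 148, 149, 141, 74, 51, 52, 59]
246 [161, 165, 145, 149, 149, 149, 147, 123, 115, 117, 117, 119, 128, 124, 148, 149, 149, 145, 77, 52, 58, 80]
249 [159, 160, 141, 149, 149, 148, 148, 138, 138, 140, 141, 141, 138, 130, 146, 148, 148, 145, 83, 67, 144, 121]
252 [160, 160, 146, 147, 148, 148, 149, 149, 148, 148, 149, 149, 150, 149, 149, 148, 149, 146, 93, 163, 193, 168]
255 [161, 161, 159, 141, 143, 141, 142, 142, 143, 140, 109, 102, 102, 147, 155, 154, 155, 156, 173, 192, 184, 98]
```

View pics/w2c.png

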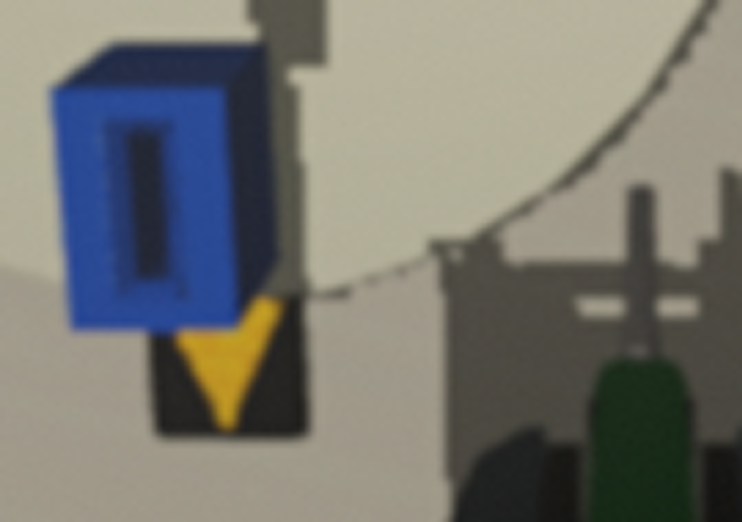

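The close-up shows the block's top face with corners at about (214,211), (246,211), (249,255) and (218,255), and the slot at its centre. The blade's lower end is at about (321.4,228.6).

```bash
python3 - <<'E'
from h import *
f=cv2.imread("pics/w2.png")[...,::-1].copy(); p=dict(np.load("w2.npz"))
hsv=cv2.cvtColor(f,cv2.COLOR_RGB2HSV)
b=mask(f,[100,130,110],[130,255,165])
for a,c,bb,m in blobs(b,(205,200,260,262),200):
    h=cv2.convexHull(np.argwhere(m)[:,::-1].astype(np.float32))[:,0]
    W=np.array([onz(p,u,76)[:2] for u in h],np.float32); print("block",a,bb,cv2.minAreaRect(W))
s=((hsv[...,2]<125)).astype(np.uint8)*255
for a,c,bb,m in blobs(s,(222,213,240,251),100):
    for nm,h in(("slot",np.argwhere(m)[:,::-1].astype(np.float32)),):
        W=np.array([onz(p,u,75)[:2] for u in h],np.float32); print(nm,a,bb,cv2.minAreaRect(W),W.mean(0),cv2.fitLine(W,2,0,.01,.01).ravel()[:2])
for u in((214.0,211),(246,211),(248.2,254.8),(217,254.8)): print(onz(p,u,76).round(1))
for dx in(10.7,12): print("tip exp",proj(p,[469.7+dx,-131.5,147.9]),onz(p,(321.4,228.8),147.9))
for n,C in(("cap",([0,0,200],[180,60,255])),):
    for a,c,bb,m in blobs(mask(f,*C),(90,15,350,175),200): 
        if a<3000: print(n,a,c,bb,onz(p,c,118).round(1))
E
```

```text
block 1062 [215, 211, 33, 44] ((456.3960266113281, -45.24118423461914), (43.01922607421875, 29.059368133544922), 0.07287407666444778)
slot 348 [224, 217, 15, 32] ((456.2848205566406, -44.622459411621094), (31.158058166503906, 11.748100280761719), 0.44110041856765747) [457.18237 -44.31281] [0.99999696 0.00245814]
[477.9 -30.2  76. ]
[477.9 -60.6  76. ]
[434.  -60.3  76. ]
[434.1 -29.6  76. ]
tip exp [320.54655443 226.59312134] [ 478.64540716 -132.15684461  147.9       ]
tip exp [320.54446339 224.95245668] [ 478.64540716 -132.15684461  147.9       ]
```

jog_arm:
  steps: [1, -0.4, -3, 0, 0, 1, -0.8, -6.5, 0, 0, 1, -1.1, -8.7, 0, 0, 1, -1.1, -8.7, 0, 0, 1, -1.1, -8.7, 2, 0, 1, -1.1, -8.7, 4.5, 0, 1, -1.1, -8.7, 6.3, 0, 1, -1.1, -8.7, 6.3, 0, 1, -1.1, -8.7, 6.3, 0, 1, -1.1, -8.7, 6.3, 0]

```text
time_s: 5.6
ee_pos: [459.6, -44.1, 179.4]
ee_rot: [180.0, -0.1, 0.0]
force: [0.3, 0.5, -0.4]
gripper_width: 9.5
```

```bash
python3 - <<'E'
from h import *
s=env.state();p=env.camera_params("wrist");f=env.grab_frame("wrist");cv2.imwrite("pics/w3.png",f[...,::-1])
np.savez("w3.npz",**p)
print(s['time_s'],s['ee_pos'],s['ee_rot'],s['gripper_width'],s['force'])
for X in([456.3,-45,76],[478,-45,76],[434,-45,76]): print(proj(p,X))
cr=f[110:270,240:400]; cv2.imwrite("pics/w3c.png",cv2.resize(cr[...,::-1],None,fx=3.7,fy=3.7,interpolation=cv2.INTER_CUBIC))
E
```

```text
5.6 [459.55430174 -44.10593761 179.35786403] [ 1.79968088e+02 -1.33384600e-01  1.81755611e-03] 9.540571707427768 [ 0.33960945  0.50355889 -0.38112023]
[321.73767215 240.66285242]
[321.74023723 214.25893594]
[321.73514086 266.71897687]
```

View pics/w3c.png

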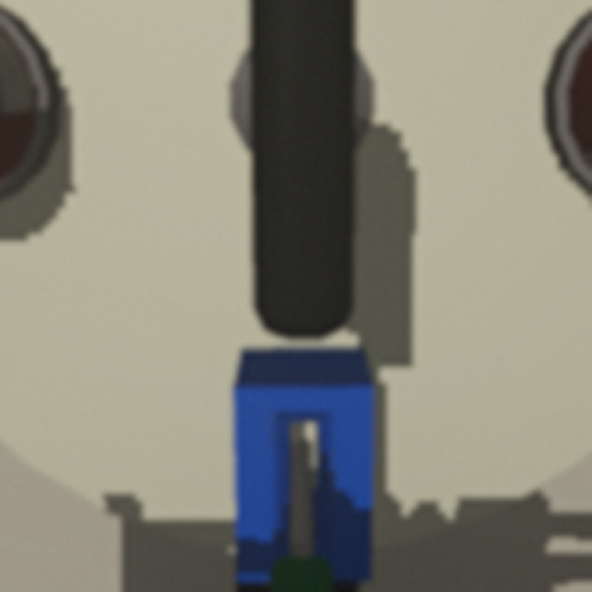

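The crop shows the slot chamfer at crop cols 274–330 with the blade at cols 290–313, so it is well centred sideways. The blade's front lower corner is near crop row 420, and I need its lengthwise position more exactly.

```bash
python3 - <<'E'
from h import *
f=cv2.imread("pics/w3.png")[...,::-1].copy(); p=dict(np.load("w3.npz"))
for v in range(212,240): print(v,f[v,312:332].max(1).tolist(), f[v,320].tolist())
for x in(466,468,470,472): print(x,proj(p,[x,-44.7,86.2]),proj(p,[x,-44.7,76]))
E
```

```text
212 [70, 70, 70, 71, 68, 69, 69, 69, 70, 70, 70, 69, 69, 69, 70, 71, 68, 69, 69, 70] [35, 44, 70]
213 [83, 82, 83, 81, 83, 82, 82, 83, 83, 81, 81, 82, 83, 82, 82, 81, 82, 81, 81, 81] [36, 49, 83]
214 [111, 112, 112, 113, 112, 112, 112, 112, 113, 113, 112, 111, 111, 112, 111, 111, 112, 110, 110, 112] [39, 59, 113]
215 [138, 139, 138, 138, 138, 139, 139, 139, 139, 138, 139, 138, 138, 138, 138, 137, 137, 137, 138, 137] [40, 69, 139]
216 [148, 148, 149, 148, 148, 148, 148, 148, 148, 148, 147, 147, 147, 147, 147, 147, 146, 147, 147, 147] [40, 72, 148]
217 [149, 149, 149, 148, 148, 148, 148, 148, 148, 147, 148, 149, 148, 148, 148, 148, 149, 148, 148, 149] [39, 72, 148]
218 [148, 148, 149, 148, 148, 148, 150, 148, 148, 148, 148, 148, 147, 147, 147, 147, 147, 147, 147, 147] [40, 72, 148]
219 [148, 147, 147, 148, 147, 148, 147, 147, 147, 147, 147, 148, 147, 147, 147, 148, 148, 147, 147, 147] [39, 72, 147]
220 [143, 142, 142, 141, 139, 140, 140, 140, 140, 140, 139, 140, 140, 142, 141, 142, 140, 143, 146, 147] [38, 68, 140]
221 [142, 133, 129, 120, 116, 118, 120, 122, 119, 118, 118, 119, 121, 1
[... 1573 characters left out ...]
74, 70, 92, 117, 132, 143] [66, 63, 60]
236 [146, 142, 128, 115, 106, 96, 77, 62, 65, 64, 65, 73, 85, 81, 68, 69, 87, 111, 129, 142] [65, 63, 59]
237 [146, 142, 127, 113, 107, 96, 78, 63, 66, 63, 61, 64, 67, 67, 64, 66, 77, 95, 120, 140] [66, 63, 62]
238 [145, 141, 128, 114, 107, 96, 77, 63, 64, 63, 60, 58, 60, 63, 63, 62, 66, 80, 110, 138] [64, 62, 58]
239 [145, 139, 128, 113, 106, 95, 77, 63, 65, 65, 61, 60, 59, 63, 63, 62, 63, 76, 109, 137] [65, 64, 60]
466 [321.38797445 232.22414064] [321.3634978  228.99209717]
468 [321.38754359 229.71811397] [321.36303501 226.55947938]
470 [321.38711107 227.2024267 ] [321.36257048 224.11778176]
472 [321.38667688 224.67702286] [321.36210422 221.66695338]
```

Below row 229.5 the bright grey is the disc seen through the slot. The blade's corner at row 229.5 gives a tip centre x≈456.2 against the slot's 456.3, which agrees with the earlier view. I'll lower it slowly.

jog_arm:
  steps: [1, 0, 0.05, 0.5, 0, 1, 0, 0.05, 1, 0, 1, 0, 0.05, 1.4, 0, 1, 0, 0.05, 1.8, 0, 1, 0, 0.05, 2.2, 0, 1, 0, 0.05, 2.6, 0, 1, 0, 0.05, 2.6, 0]

```text
time_s: 6.35
ee_pos: [458.1, -43.8, 151.6]
ee_rot: [-180.0, 0.1, 0.1]
force: [0.3, -0.3, 0.2]
gripper_width: 9.8
```

jog_arm:
  steps: [1, 0, 0, 0.5, 0, 1, 0, 0, 1, 0, 1, 0, 0, 1.5, 0, 1, 0, 0, 2, 0, 1, 0, 0, 2.4, 0, 1, 0, 0, 2.7, 0, 1, 0, 0, 2.8, 0, 1, 0, 0, 2.8, 0]

```text
time_s: 7.15
ee_pos: [458.5, -43.9, 124.1]
ee_rot: [180.0, 0.0, 0.0]
force: [0.8, -0.3, 0.1]
gripper_width: 9.9
```

jog_arm:
  steps: [1, 0, 0, 0.1, 0, 1, 0, 0, 0.2, 0, 1, 0, 0, 0.3, 0, 1, 0, 0, 0.3, 0]

```text
time_s: 7.55
ee_pos: [459.4, -43.9, 123.1]
ee_rot: [180.0, -0.2, 0.0]
force: [-2.2, -0.2, 10.2]
gripper_width: 10.0
```

jog_arm:
  steps: [0.9, 0, 0, 0, 0, 0.7, 0, 0, 0, 0, 0.5, 0, 0, 0, 0, 0.5, 0, 0, 0, 0, 0.5, 0, 0, -2, 0, 0.4, 0, 0, -5, 0, 0.4, 0, 0, -8, 0, 0.4, 0, 0, -12, 0, 0.4, 0, 0, -12, 0, 0.4, 0, 0, -12, 0, 0.4, 0, 0, -12, 0]

```text
time_s: 8.65
ee_pos: [457.6, -43.8, 239.9]
ee_rot: [-180.0, 0.2, 0.0]
force: [-0.2, 0.2, -0.1]
gripper_width: 54.8
```

```bash
python3 - <<'E'
from h import *
s=env.state();p=env.camera_params("wrist");f=env.grab_frame("wrist");cv2.imwrite("pics/w4.png",f[...,::-1])
np.savez("w4.npz",**p)
print(s['time_s'],s['ee_pos'],s['ee_rot'],s['gripper_width'],s['force'],s['qpos'])
for nm,X in dict(spat_top=[456.3,-45,170],hand_top=[537.3,-45,209],h1=[562.3,-45,209],h2=[512.3,-45,209]).items(): print(nm,proj(p,X))
E
```

```text
8.65 [457.55507046 -43.76895392 239.86143855] [-1.79986104e+02  1.60458623e-01  4.93546136e-02] 54.784899115115536 [-0.16310923  0.19847526 -0.05067694] [-6.89345328e+00  6.11203164e+00  9.83459005e+01 -5.78106296e-03
  7.57030296e+01  8.30586471e+01]
spat_top [322.41090591 250.24987766]
hand_top [322.86433918 134.31306202]
h1 [322.94435776  86.58476603]
h2 [322.78950771 178.94742292]
```

View pics/w4.png

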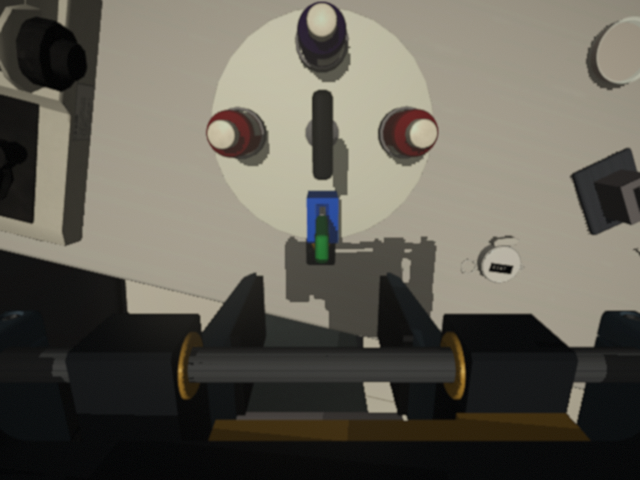

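The spatula stands upright in the slot, with its green top near (321,260). The black handle is at (322,135), the disc centre at about (323,125), the violet bottle at the back (322,25), and the arrow tab just behind the spatula, cols 306–336.

```bash
python3 - <<'E'
from h import *
f=cv2.imread("pics/w4.png")[...,::-1].copy(); p=dict(np.load("w4.npz")); v=f.max(2); hsv=cv2.cvtColor(f,cv2.COLOR_RGB2HSV)
for r in(246,254,258,261,263): print(r,v[r,302:342:1].tolist())
k=((v<62)).astype(np.uint8)*255
for a,c,b,m in blobs(k,(306,84,340,186),200):
    pts=np.argwhere(m)[:,::-1].astype(np.float32); print("handle",a,c,b,cv2.minAreaRect(pts),onz(p,c,205).round(1),cv2.fitLine(pts,2,0,.01,.01).ravel())
d=((v>165)&(hsv[...,1]<60)).astype(np.uint8)*255
for a,c,b,m in blobs(d,(195,3,455,242),8000):
    h=cv2.convexHull(np.argwhere(m)[:,::-1].astype(np.float32))[:,0]; W=np.array([onz(p,u,30)[:2] for u in h],np.float32)
    A=np.c_[2*W,np.ones(len(W))];s=np.linalg.lstsq(A,(W**2).sum(1),rcond=None)[0]; print("disc",b,s[:2],np.sqrt(s[2]+s[:2]@s[:2]),cv2.minEnclosingCircle(W))
bl=mask(f,[100,130,110],[130,255,165])
for a,c,b,m in blobs(bl,(300,185,345,250),100): print("block",a,b,c)
gr=mask(f,*G)
for a,c,b,m in blobs(gr,(300,185,345,275),50): print("green",a,b,c); 
print(onz(p,(321,262),170),onz(p,(306.5,258),6),onz(p,(336,258),6))
w=((v>185)).astype(np.uint8)*255
for a,c,b,m in blobs(w,(200,0,445,160),150):
    if a<3000: print("cap",a,c,b,onz(p,c,118).round(1))
E
```

```text
246 [80, 82, 78, 67, 51, 36, 33, 33, 32, 40, 54, 68, 67, 76, 93, 105, 114, 118, 118, 115, 114, 112, 109, 105, 93, 79, 60, 41, 35, 30, 30, 31, 38, 56, 73, 79, 77, 77, 77, 77]
254 [80, 80, 78, 71, 54, 37, 31, 31, 32, 31, 31, 33, 45, 69, 91, 103, 109, 115, 113, 112, 112, 110, 107, 102, 93, 78, 57, 37, 30, 29, 29, 29, 35, 56, 71, 77, 76, 75, 77, 75]
258 [80, 79, 78, 69, 53, 36, 30, 30, 33, 30, 31, 32, 38, 55, 71, 82, 92, 103, 106, 105, 104, 102, 100, 95, 88, 72, 51, 34, 28, 27, 28, 30, 39, 59, 73, 78, 78, 77, 77, 77]
261 [79, 77, 78, 69, 53, 37, 29, 30, 30, 30, 29, 29, 30, 34, 42, 48, 51, 51, 53, 53, 53, 51, 52, 50, 46, 39, 32, 29, 27, 28, 25, 29, 41, 60, 73, 77, 77, 76, 77, 77]
263 [78, 79, 78, 73, 63, 45, 36, 31, 32, 31, 31, 29, 31, 31, 31, 32, 35, 39, 39, 40, 39, 38, 37, 34, 31, 30, 30, 27, 27, 27, 29, 34, 50, 68, 76, 77, 76, 76, 76, 77]
handle 1694 [322.3, 134.7] [312, 91, 23, 88] ((323.0, 134.5), (87.0, 22.0), 90.0) [537.  -44.7 205. ] [1.1609131e-02 9.9993259e-01 3.2229398e+02 1.3467886e+02]
disc [206, 9, 227, 233] [527.2302376  -38.35060671] 118.70154799050621 ((519.1721801757812, -30.89255714416504), 133.44142150878906)
block 713 [307, 198, 31, 44] [320.8, 213.1]
green 539 [314, 217, 15, 46] [321.3, 241.3]
[447.31778022 -43.98465034 170.        ] [394.63747299 -26.99972933   6.        ] [394.64684663 -61.64302563   6.        ]
cap 596 [321.0, 18.9] [308, 5, 27, 29] [616.8 -43.9 118. ]
cap 482 [422.8, 132.7] [411, 121, 25, 25] [ 537.2 -124.3  118. ]
cap 474 [220.4, 133.5] [209, 122, 24, 24] [536.5  35.5 118. ]
```

jog_arm:
  steps: [0.4, 3, 0.1, 0, 0, 0.4, 6, 0.1, 0, 0, 0.4, 7.9, 0.1, 0, 0, 0.4, 7.9, 0.1, 0, 0, 0.4, 7.9, 0.1, 2.5, 0, 0.4, 7.9, 0.1, 5, 0, 0.4, 7.9, 0.1, 7, 0, 0.4, 7.9, 0.1, 7, 0, 0.7, 7.9, 0.1, 7, 0, 0.85, 7.9, 0.1, 7, 0, 1, 7.9, 0.1, 7, 0, 1, 7.9, 0.1, 7, 0, 1, 7.9, 0.1, 7, 0, 1, 7.9, 0.1, 7, 0, 1, 7.9, 0.1, 7, 0]
  force: 35

```text
time_s: 10.2
ee_pos: [537.6, -44.2, 171.6]
ee_rot: [-179.9, -0.0, 0.0]
force: [-0.4, 3.2, 2.4]
gripper_width: 12.1
```

jog_arm:
  steps: [1, 0, 0, 0, -1, 1, 0, 0, 0, -3, 1, 0, 0, 0, -6, 1, 0, 0, 0, -10, 1, 0, 0, 0, -15, 1, 0, 0, 0, -20, 1, 0, 0, 0, -25, 1, 0, 0, 0, -30, 1, 0, 0, 0, -35, 1, 0, 0, 0, -40, 1, 0, 0, 0, -45, 1, 0, 0, 0, -50, 1, 0, 0, 0, -55, 1, 0, 0, 0, -60, 1, 0, 0, 0, -65, 1, 0, 0, 0, -70, 1, 0, 0, 0, -75, 1, 0, 0, 0, -80, 1, 0, 0, 0, -84, 1, 0, 0, 0, -87]

```text
time_s: 12.2
ee_pos: [535.9, -42.4, 171.6]
ee_rot: [-179.8, -0.2, 87.2]
force: [-4.2, 8.5, 6.3]
gripper_width: 11.9
```

jog_arm:
  steps: [1, 0, -0.1, 0, -2, 1, 0, -0.1, 0, -5, 1, 0, -0.1, 0, -10, 1, 0, -0.1, 0, -15, 1, 0, -0.1, 0, -20, 1, 0, -0.1, 0, -25, 1, 0, -0.1, 0, -30, 1, 0, -0.1, 0, -35, 1, 0, -0.1, 0, -40, 1, 0, -0.1, 0, -45, 1, 0, -0.1, 0, -50, 1, 0, -0.1, 0, -55, 1, 0, -0.1, 0, -60, 1, 0, -0.1, 0, -65, 1, 0, -0.1, 0, -70, 1, 0, -0.1, 0, -75, 1, 0, -0.1, 0, -80, 1, 0, -0.1, 0, -85, 1, 0, -0.1, 0, -89, 1, 0, -0.1, 0, -91]

```text
time_s: 14.2
ee_pos: [534.1, -44.1, 171.6]
ee_rot: [179.9, -0.3, 178.2]
force: [-6.6, 3.6, 6.7]
gripper_width: 11.5
```

jog_arm:
  steps: [1, 0, 0, 0, -0.5, 1, 0, 0, 0, -1, 1, 0, 0, 0, -1, 1, 0, 0, 0, -1, 1, 0, 0, 0, -1]

```text
time_s: 14.7
ee_pos: [534.1, -44.1, 171.6]
ee_rot: [179.9, -0.3, 179.1]
force: [-7.3, 3.3, 6.0]
gripper_width: 11.9
```

```bash
python3 - <<'E'
from h import *
s=env.state();p=env.camera_params("wrist");f=env.grab_frame("wrist");cv2.imwrite("pics/w5.png",f[...,::-1]);np.savez("w5.npz",**p)
print(s['time_s'],s['ee_pos'],s['ee_rot'],s['gripper_width'],s['force'],s['qpos'].round(1))
P={}
g={}
for n in("top","scene"):
    g[n]=env.grab_frame(n); cv2.imwrite(f"pics/{n}5.png",g[n][...,::-1])
def up(i): return cv2.resize(i[...,::-1],(400,300),interpolation=cv2.INTER_CUBIC)
a=np.vstack([np.hstack([up(f),up(g['top'][170:320,225:425])]),np.hstack([up(g['scene'][190:355,235:455]),up(g['top'])])])
cv2.imwrite("pics/m5.png",a)
E
```

```text
14.7 [534.07216535 -44.13402679 171.59769036] [179.94973844  -0.26748177 179.10538387] 11.897563607603448 [-7.28651437  3.27317353  6.00466592] [ -6.   15.6  96.1   0.   68.5 -95.1]
```

View pics/m5.png

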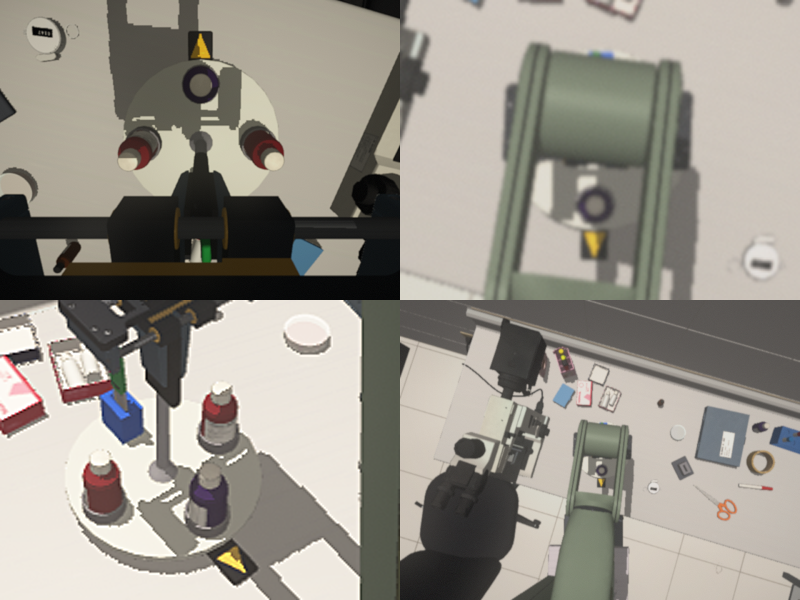

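The montage shows violet at the front, in line with the arrow (wrist tile: bottle (200,85), arrow (200,47), post (201,142)). The spatula is in the blue block at the back, the bottles are upright, and the handle is gripped. I'll measure the residual angle.

```bash
python3 - <<'E'
from h import *
f=cv2.imread("pics/w5.png")[...,::-1].copy(); p=dict(np.load("w5.npz")); hsv=cv2.cvtColor(f,cv2.COLOR_RGB2HSV); v=f.max(2)
for a,c,b,m in blobs(mask(f,*Y),(290,40,350,110),60): print("arrow",a,c,b,onz(p,c,6).round(1))
for a,c,b,m in blobs((v<60).astype(np.uint8)*255,(290,35,350,105),60): print("tab",a,c,b,onz(p,(b[0]+b[2]/2-.5,b[1]+b[3]/2),6).round(1))
vi=mask(f,[118,40,15],[165,255,120])
for a,c,b,m in blobs(vi,(280,100,360,175),100):
    (x,y),r=cv2.minEnclosingCircle(np.argwhere(m)[:,::-1].astype(np.float32)); print("violet",a,c,b,(x,y,r),onz(p,(x,y),95).round(1))
print(f[136,321],f[136,300])
w=((v>150)&(hsv[...,1]<70)).astype(np.uint8)*255
for a,c,b,m in blobs(w,(180,100,460,275),100):
    if a<3000: print("cap",a,c,b,onz(p,c,118).round(1))
t=cv2.imread("pics/top5.png")[...,::-1].copy();q=env.camera_params("top")
for a,c,b,m in blobs(mask(t,*Y),(305,278,345,302),10): print("top arrow",c,onz(q,c,6).round(1))
for a,c,b,m in blobs(mask(t,[118,30,10],[165,255,110]),(305,255,345,290),10):
    (x,y),r=cv2.minEnclosingCircle(np.argwhere(m)[:,::-1].astype(np.float32)); print("top violet",a,(x,y,r),onz(q,(x,y),100).round(1))
E
```

```text
arrow 459 [323.8, 77.0] [316, 54, 20, 39] [408.4 -40.2   6. ]
tab 956 [318.0, 67.9] [301, 49, 39, 48] [405.1 -43.4   6. ]
violet 1165 [319.0, 131.6] [293, 106, 57, 58] (320.93243408203125, 134.55404663085938, 28.71657943725586) [455.5 -43.4  95. ]
[103  97  83] [28 24 32]
cap 371 [348.5, 106.4] [329, 100, 42, 21] [439.1 -26.3 118. ]
cap 423 [337.1, 167.3] [321, 150, 28, 27] [475.6 -33.4 118. ]
cap 186 [230.4, 188.9] [212, 186, 36, 8] [ 488.2 -102.5  118. ]
cap 169 [334.9, 189.6] [321, 187, 30, 6] [489.7 -34.9 118. ]
top arrow [321.3, 290.4] [406.4 -42.3   6. ]
top violet 21 (317.0, 274.5, 4.031229019165039) [448.1 -31.8 100. ]
```

Wrist camera: violet is at (455.5, −43.4) and the tab centre at y = −43.4, which puts the error at about 0.4°, under the bottle's play in its cup. I'm handing in.

```bash
python3 - <<'E'
from h import *
s=env.state(); print(s['time_s'],s['ee_rot'],s['gripper_width'],abs(s['qvel']).max(),s['force']); print(env.job_done())
E
```

```text
14.85 [179.94847331  -0.27277673 179.10490898] 11.90003101805293 0.08233117504639874 [-7.04282393  2.74334482  6.63231983]
the job is handed in; nothing more can be done
None
```

The spatula is fully down in the blue block's slot and released, and the violet bottle stands at the front in line with the yellow arrow. I handed the job in at 14.9 s with the gripper still holding the handle; no verdict is reported.

- **Spatula:** It went in freely and met the slot floor with about 10 N, at TCP height 123.1 mm (123.2 mm expected). I then let go. It was upright in the slot in the next picture and was still in it after the turn.
- **Turn:** I turned the carousel about 179° anticlockwise. The last wrist view put the violet bottle at (455.5, −43.4) and the tab centre at y = −43.4. Against an axis at y ≈ −44.6, that is about 0.4° off, less than the bottle's play in its cup.
- **Hold:** The handle is gripped at 11.9 mm opening with the arm still and about 10 N at the wrist. The bottles are upright. I moved nothing else, and nothing looked shifted in the last picture.

**Checks that disagreed:**
- The top-camera fix of the violet bottle was wrong, because the mask caught only a sliver beside the arm, so I ignored it.
- The disc fit in the fourth wrist view also failed. I took the axis from the handle and the caps of the two red bottles instead.
- The TCP ended about 3 mm from where it first gripped the handle, so the fingers probably slid a little along the bar.

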